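# Prove the blade probe and hold it through the guard slot

## Task

Take the orange-handled test probe out of its stand and touch its blade tip to the brass pin in the red collar, then to the one in the black collar. Then pass the blade upright through the slot in the yellow guard cover and push the sprung brass contact inside at least halfway down. Finish like that, still gripping the probe by its handle with the contact held down, and leave the loose tools around it where they lie.

Things in the scene. Friction and masses are not known exactly. Their poses are not given: they have to be found in the camera images.
- probe: Test probe, 150 mm tall, about 0.14 kg, upright, blade down; origin at the centre of the blade's lower tip, z up. Steel blade z 0 to 70 mm, 6 mm thick (x), 24 wide (y), lowest 5 mm a nose 4 x 14. Black finger guard 32 x 50 mm at z 70 to 75. Orange handle 24 (x) x 40 (y) mm, z 75 to 150; grip it across its 24 mm (x). Half a turn about z makes no difference.
- probe_handle (a point): Centre of the probe's orange handle, 112.5 mm above the blade tip; axes as the probe's.
- stand: Grey fixed block 64 (x) x 78 (y) x 80 mm tall on a rubber foot 80 x 94 mm; origin at the centre of its underside. The probe hangs in its pocket (12 x 30 mm, 76 deep) by the finger guard, tip 10 mm above the bench, centred, axes parallel to the stand's; it is free after 72 mm of lift straight up.
- red_terminal: Fixed white block 50 x 50 x 22 mm with a red round collar (34 mm across, top at 30 mm), origin at the centre of its underside. A brass sprung pin 16 mm across stands in the middle of the collar.
- red_pin_top (a point): Centre of the flat top of the brass pin in the red collar, 40 mm above the bench; the pin gives way straight down, from 1.6 N on, 0.4 N per mm, 8 mm of travel.
- black_terminal: The same block with a black collar. Red and black may be in either place.
- black_pin_top (a point): Centre of the flat top of the brass pin in the black collar, 40 mm above the bench; sprung as the red one.
- guard: Fixed unit, 120 x 120 x 90 mm: grey base, clear side panels, yellow cover 6 mm thick, its top 90 mm above the bench. Origin at the centre of its underside. In the middle of the cover is a slot 8 mm (guard's x) by 26 mm (guard's y), square-edged: 2 mm more than the blade in each direction.
- slot (a point): Centre of the slot's mouth at the top of the cover, 90 mm above the bench; axes as the guard's: the slot is long along y; z up.
- contact_top (a point): Centre of the flat top of the brass contact (20 mm across) inside the guard, straight below the slot, 40 mm below the cover's top when untouched; moves with the contact.
- contact (a joint): How far the sprung contact is pressed down, in m: 0 untouched, 0.012 at the stop. It gives from 3 N on, 0.5 N per mm, about 9 N at the stop.
- tape_measure: Yellow pocket tape measure, 34 x 127 x 60 mm, loose bystander; origin at the centre of its underside.
- hex_keys: Hex keys in an orange holder, 118 x 60 x 28 mm, loose bystander; origin at the centre of its underside.
- insul_tape: Roll of black insulating tape, 59 x 57 x 19 mm, loose bystander; origin at the centre of its underside.
Things that resemble listed ones, but are neither listed nor needed, are in the scene too. What is shaped like the probe but pink or purple is not meant.

How it is judged:
On the way, in this order (a step that is already met when the one before it is completed fails the run):
1. the held probe's tip touches the brass pin in the red collar (contact force between probe and red_terminal above 0.5 N and distance between probe and red_pin_top below 0.01 m and contact force between the fingers and probe above 1 N), for 0.1 s.
2. the held probe's tip touches the brass pin in the black collar (contact force between probe and black_terminal above 0.5 N and distance between probe and black_pin_top below 0.01 m and contact force between the fingers and probe above 1 N), for 0.1 s.
3. the blade is through the slot in the cover (z of probe in the frame of slot below -0.02 m and horizontal distance between probe and slot below 0.01 m), for 0.1 s.
At the end, for the whole second after the job is handed in: Blade upright (within 0.12 rad) in the slot, tip within 8 mm of the slot's axis and over 35 mm below the cover's top, contact pressed at least 5.5 of its 12 mm, at rest, fingers still on the orange handle (grasp point within 45 mm of its centre) (value of joint contact above 0.0055 m and contact force between probe and guard above 1 N and z of probe in the frame of slot below -0.035 m and horizontal distance between probe and slot below 0.008 m and angle between probe's own z axis and vertical below 0.12 rad and contact force between the fingers and probe above 1 N and distance between the grasp point and probe_handle below 0.045 m and linear speed of probe below 0.02 m/s); the arm keeps its last pose, push and grip.
It fails at once if a loose tool beside the work (tape measure, hex keys, insulating tape) is moved more than 30 mm (distance of any of tape_measure, hex_keys, insul_tape from where it was at the start of the episode above 0.03 m).
It also fails if it takes over 51 s, if anything falls off the work surface, if the arm or the gripper's body presses on something with over 40 N, if the wrist force passes 120 N, or if a joint passes its speed limit or range.

## Robot

A 6-joint arm with a two-finger parallel gripper is mounted at the origin on a cart in front of the work surface, level with it; the furniture and walls round the work are solid. World frame = base frame: x ahead of the robot, y to its left, z up, the work surface at z = 0. Lengths are in m, angles in rad, forces in N, time in s.
With the tool pointing down it reaches from about 0.275 to 0.725 m from the base axis. Payload 5.6 kg.
Tool frame: the origin (TCP) lies midway between the tips of the shut fingers; the grasp point (between the pads) lies 19 mm behind it; y points along the fingers, z is the direction in which the jaws open and shut, and the axes are right-handed (so a half turn about y gives the same grasp; the last joint's range is limited). The gripper opens to 85 mm and grips with 20 to 120 N. Pads are 22 mm wide; open, the fingers measure 114 mm over their backs; the gripper's body (76 mm by 85 mm) begins 54 mm behind the grasp point. The pads swing forward as they close: fully open they stand 13 mm farther back than shut.
Start: joints at [1.565, 0.255, 0.108, 0, -1.424, -0.285], TCP at [0.158, 0.527, 0.231] pointing down, gripper open.
Joint ranges: [-2.95, 2.95], [-1.21, 1.97], [-1.09, 1.5], [-2.87, 1.71], [-2.94, -0.07], [-3.05, 3.05]. Speed limits (rad/s): [2.57, 2.57, 3.14, 3.14, 3.14, 3.14].

## Interface

Orientations are given as [roll, pitch, yaw] about the fixed x, y, z axes, in that order (R = Rz(yaw) Ry(pitch) Rx(roll)).
In Python, from bench import r, eoat, read_camera, camera_params, finder, telemetry gives the robot as it stands. The module is installed in compiled form; this text tells all that it offers. Calls block until the motion is done:
- r.reach(position, orientation): joint-space move of the TCP to a pose.
- r.move_straight(position, rot=None, vel=0.15): straight line of the TCP; rot=None keeps the orientation; vel is the mean speed in m/s.
- r.movej(angles): joint-space move.
- eoat.move_gripper(opening, force=None): finger opening in m; force is the grip in N (None keeps the last); returns when the fingers have stopped.
- r.sleep(seconds).
- r.ik(position, orientation): joint angles nearest the present ones, or None.
- read_camera(name): name is "side" or "top" or "wrist"; returns the picture (420x560x3 uint8, red, green, blue); there is no depth.
- camera_params(name): a dict with "fx", "fy", "cx", "cy" (pixels), "k1" (the pictures are not rectified: a ray, as slopes to the right and down, at radius r is drawn at 1 + k1 r^2 times it, then the intrinsics apply), "R" (3x3) and "t" (3): a world point X has camera coordinates R X + t. Camera axes: x right, y down, z forward; pixel columns grow to the right and rows downward; lengths in m; the calibration is good to about 2 mm. A picture is of the moment at which its call begins: read the wrist's pose just before it. camera_params takes no time and is no camera call; for the wrist camera it gives the pose at the moment of the call.
A pose or a line that the arm cannot do raises r.Unreachable and nothing moves.
- r.finish_job(): hands the job in, once; it reports no verdict.
Trained networks look in the newest picture that a camera, given by its name, has taken for a name from the list of things; names that differ only in an ending like _2 or _b are one class to them, and where a whole thing is asked for, a point or a joint stands for the part that bears it (a point fixed in the world has none). Each returns a list of dicts, best first, with "confidence" (0 to 1); they miss things now and then, are a little off and sometimes report something else, mostly with a low value. They report only what shows in the picture. A call takes as long as a camera call. They do not tell look-alikes from the thing itself.
- finder.spot_in(camera, label): "centre" ([x, y, z] in m, in world coordinates, good to about 4 mm: the middle of the surface that is visible of it).
- finder.cut_out(camera, label): "pixels" (420x560 bool, what is visible of it).
- finder.place_of(camera, label): "centre" ([x, y, z] in m, in world coordinates, good to about 4 mm: a listed point, or the origin of a listed thing).
Readings, each from a call of its own:
- telemetry.get_time(): time.
- telemetry.get_joint_positions(): joint angles.
- telemetry.get_joint_vel(): joint speeds.
- telemetry.get_effort(): joint torques, N m.
- telemetry.get_ee_pos(): TCP position.
- telemetry.get_eef_rot(): TCP orientation.
- telemetry.get_force(): force on the tool from outside, world axes, zero at the start.
- telemetry.get_ft_torque(): the same for the moment, N m.
- telemetry.get_finger_gap(): finger opening in m.
Only numpy, scipy, OpenCV 4.12 (cv2) and the standard library are available. Lean on these libraries where they do the work, as an engineer would, in place of code of your own. Each camera call takes 0.05 s, during which the arm holds its last target.

## Working session

There is one attempt and no reset: what is moved stays moved. The work goes in short steps, each a Python script; the robot and the scene stay as the last script left them, time stands still between calls to the robot, and variables do not carry over. Pictures are saved under pics/ and viewed, and the job is handed in when it is done.

```bash
mkdir -p pics; ls; python3 - <<'E'
from bench import r, eoat, read_camera, camera_params, finder, telemetry
import cv2, numpy as np
for c in ["side","top","wrist"]:
    im=read_camera(c); cv2.imwrite(f"pics/{c}0.png",im[:,:,::-1])
    p=camera_params(c); print(c,{k:np.round(v,4).tolist() for k,v in p.items()})
    for l in ["probe","stand","red_terminal","black_terminal","guard","slot","red_pin_top","black_pin_top","tape_measure","hex_keys","insul_tape"]:
        try:
            print(c,l,[(round(d["confidence"],2),np.round(d["centre"],4).tolist()) for d in finder.place_of(c,l)])
        except Exception as e: print(c,l,e)
print(telemetry.get_time(),telemetry.get_ee_pos(),telemetry.get_eef_rot(),telemetry.get_force())
E
```

```text
pics
side {'fx': 543.3265, 'fy': 543.3265, 'cx': 279.2251, 'cy': 213.1777, 'k1': -0.0034, 'R': [[0.8329, -0.5533, 0.0066], [-0.3052, -0.4693, -0.8286], [0.4616, 0.6882, -0.5598]], 't': [-0.4834, 0.2753, 1.2199]}
side probe [(0.89, [0.3825, -0.147, 0.0013]), (0.71, [0.4855, -0.1884, -0.0014])]
side stand [(0.74, [0.5167, -0.3243, 0.1199])]
side red_terminal [(0.68, [0.5978, -0.1305, 0.0033]), (0.47, [0.7219, -0.1938, 0.0001])]
side black_terminal [(0.88, [0.4801, -0.0694, 0.0002]), (0.17, [0.4756, -0.0677, 0.0402])]
side guard [(0.71, [0.531, 0.1964, -0.0027])]
side slot [(0.59, [0.5336, 0.2025, 0.0922]), (0.4, [0.6032, -0.1312, 0.0406]), (0.37, [0.7595, -0.0545, -0.002])]
side red_pin_top [(0.55, [0.6015, -0.1313, 0.0393])]
side black_pin_top [(0.37, [0.4781, -0.0697, 0.0432])]
side tape_measure [(0.83, [0.4035, 0.3865, -0.001])]
side hex_keys [(0.62, [0.7564, -0.0547, 0.0008])]
side insul_tape [(0.75, [0.7226, -0.1953, -0.0024])]
top {'fx': 426.6768, 'fy': 426.6768, 'cx': 280.6086, 'cy': 207.3348, 'k1': 0.0329, 'R': [[-0.0215, -0.9997, 0.0102], [-0.9954, 0.0204, -0.0935], [0.0932, -
[... 608 characters left out ...]
052, 0.3881, -0.0007]), (0.22, [0.5337, 0.2002, -0.0009])]
top hex_keys [(0.84, [0.7565, -0.0542, 0.0015])]
top insul_tape [(0.67, [0.723, -0.188, -0.0001])]
wrist {'fx': 338.0663, 'fy': 338.0663, 'cx': 284.8861, 'cy': 209.1451, 'k1': -0.031, 'R': [[-0.2875, -0.9578, 0.0002], [-0.9172, 0.2754, 0.2878], [-0.2757, 0.0825, -0.9577]], 't': [0.5502, -0.0372, 0.3804]}
wrist probe []
wrist stand []
wrist red_terminal []
wrist black_terminal []
wrist guard []
wrist slot []
wrist red_pin_top []
wrist black_pin_top []
wrist tape_measure []
wrist hex_keys []
wrist insul_tape []
1.8 [0.15765946 0.52691003 0.23129335] [-1.57081485e+00  2.31482315e-05  2.85087731e+00] [ 0.09620503 -0.76035541  0.22920919]
```

View pics/side0.png

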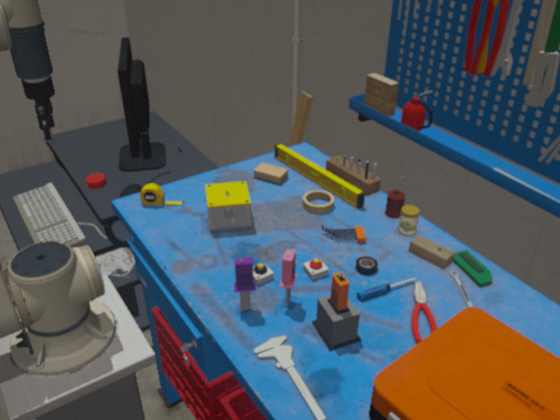

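View pics/top0.png

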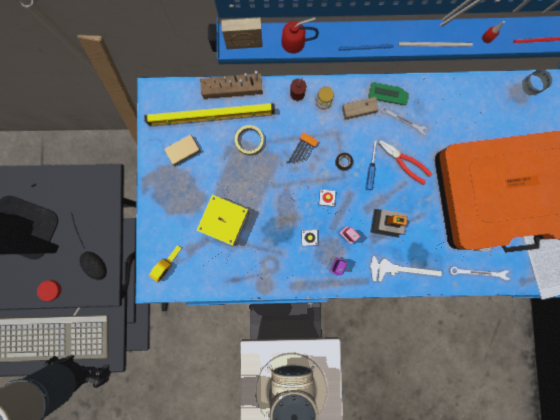

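View pics/wrist0.png

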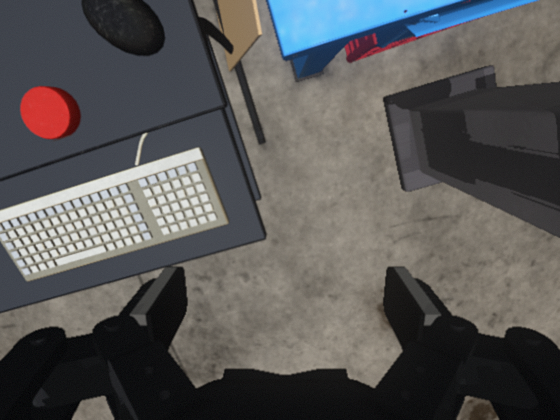

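```bash
cat > h.py <<'E'
import numpy as np, cv2
from bench import r, eoat, read_camera, camera_params, finder, telemetry
def ray(p,u,v):
    xd=np.array([(u-p["cx"])/p["fx"],(v-p["cy"])/p["fy"]]); x=xd.copy()
    for _ in range(20): x=xd/(1+p["k1"]*(x@x))
    R=np.array(p["R"]);t=np.array(p["t"]); C=-R.T@t; d=R.T@np.array([x[0],x[1],1]); return C,d
def onz(p,u,v,z):
    C,d=ray(p,u,v); return C+d*(z-C[2])/d[2]
def proj(p,X):
    c=np.array(p["R"])@np.array(X)+np.array(p["t"]); x=c[:2]/c[2]; x=x*(1+p["k1"]*(x@x))
    return np.array([x[0]*p["fx"]+p["cx"],x[1]*p["fy"]+p["cy"]])
def snap(c,name):
    p=camera_params(c); im=read_camera(c); cv2.imwrite(f"pics/{name}.png",im[:,:,::-1]); np.savez(f"pics/{name}.npz",im=im,**p); return p,im
def load(name):
    d=np.load(f"pics/{name}.npz"); return {k:d[k] for k in ["fx","fy","cx","cy","k1","R","t"]},d["im"]
E
python3 - <<'E'
import cv2
im=cv2.imread("pics/top0.png")
a=cv2.resize(im[180:260,180:260],(400,400),interpolation=cv2.INTER_CUBIC)
b=cv2.resize(im[180:260,350:430],(400,400),interpolation=cv2.INTER_CUBIC)
cv2.imwrite("pics/topz.png",cv2.hconcat([a,b]))
E
```

```text
(no output)
```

View pics/topz.png

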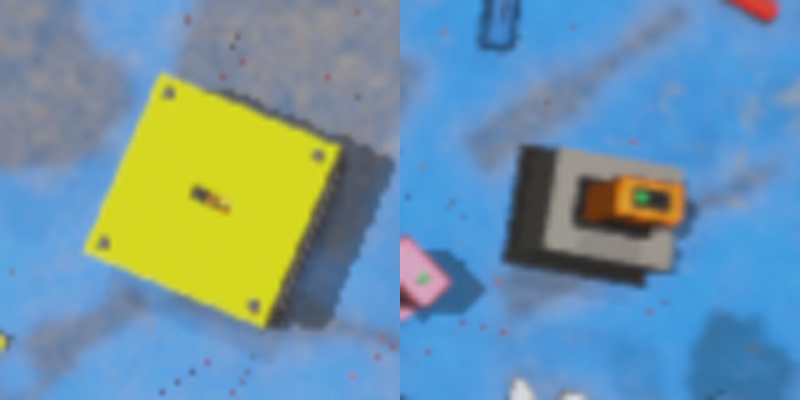

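```bash
python3 - <<'E'
from h import *
p,im=load("top0") if False else (camera_params("top"),None)
# guard corners (zoom px/5+offset)
c=[(165,73),(341,148),(265,327),(86,252)]
W=[onz(p,180+u/5-.4,180+v/5-.4,0.09) for u,v in c]
print(np.round(W,4), np.mean(W,0))
for i in range(4): d=W[(i+1)%4]-W[i]; print(np.degrees(np.arctan2(d[1],d[0]))%90)
s=[onz(p,180+u/5-.4,180+v/5-.4,0.09) for u,v in [(192,187),(230,208)]]; print(s)
c=[(558,147),(690,172),(671,271),(545,248)]
W=[onz(p,350+(u-400)/5-.4,180+v/5-.4,0.08) for u,v in c]
print(np.round(W,4), np.mean(W,0))
for i in range(4): d=W[(i+1)%4]-W[i]; print(np.degrees(np.arctan2(d[1],d[0]))%90, np.linalg.norm(d))
for yaw in (1.57,-1.57):
    print(r.ik([0.53,0.2,0.25],[-np.pi/2,0,yaw]), r.ik([0.516,-0.323,0.2535],[-np.pi/2,0,yaw]))
print(telemetry.get_time())
E
```

```text
[[0.6101 0.2294 0.09  ]
 [0.5615 0.1217 0.09  ]
 [0.4527 0.1696 0.09  ]
 [0.5008 0.2783 0.09  ]] [0.53129426 0.19975251 0.09      ]
65.68342333139817
66.23861359895758
66.12978225697773
65.92023346998812
[array([0.53931227, 0.21338513, 0.09      ]), array([0.52591228, 0.19024024, 0.09      ])]
[[ 0.5545 -0.2919  0.08  ]
 [ 0.5372 -0.3729  0.08  ]
 [ 0.4762 -0.3582  0.08  ]
 [ 0.492  -0.2811  0.08  ]] [ 0.51496814 -0.32600376  0.08      ]
77.9944052058594 0.08287475856368108
76.39380166085701 0.0628015052572466
78.44540179086334 0.07867117944168778
80.20920145169127 0.06344363972725223
[ 0.63688976  0.28389979  0.19406696  0.         -1.4809635  -0.63768609] [-0.30286302  0.37033445  0.32540954  0.         -1.52587142  0.3020667 ]
[ 0.63688976  0.28389979  0.19406696  0.         -1.4809635   2.50549922] [-0.30286302  0.37033445  0.32540954  0.         -1.52587142 -2.8379333 ]
1.8
```

```bash
python3 - <<'E'
from h import *
r.reach([0.531,0.200,0.24],[-np.pi/2,0,np.radians(66)])
print(telemetry.get_time())
p,im=snap("wrist","wg")
for l in ["slot","guard","contact_top"]:
    print(l,[(round(d["confidence"],2),np.round(d["centre"],4).tolist()) for d in finder.place_of("wrist",l)])
r.reach([0.516,-0.324,0.30],[-np.pi/2,0,np.radians(78)])
print(telemetry.get_time())
p,im=snap("wrist","ws")
for l in ["probe","stand","probe_handle"]:
    print(l,[(round(d["confidence"],2),np.round(d["centre"],4).tolist()) for d in finder.place_of("wrist",l)])
print(telemetry.get_time())
E
```

```text
3.6083
slot [(0.56, [0.5315, 0.2024, 0.094])]
guard [(0.92, [0.5341, 0.2035, -0.0027])]
contact_top [(0.5, [0.5331, 0.2023, 0.0489])]
5.7167
probe [(0.79, [0.5178, -0.3227, 0.012]), (0.65, [0.3836, -0.1497, -0.0025]), (0.64, [0.4813, -0.1856, 0.0012]), (0.38, [0.6046, -0.1373, 0.001])]
stand [(0.65, [0.514, -0.3204, 0.0053]), (0.41, [0.7576, -0.0558, 0.0027])]
probe_handle [(0.88, [0.4788, -0.193, 0.1139]), (0.75, [0.5174, -0.3242, 0.1231]), (0.74, [0.3876, -0.1465, 0.1137])]
5.9167
```

View pics/wg.png

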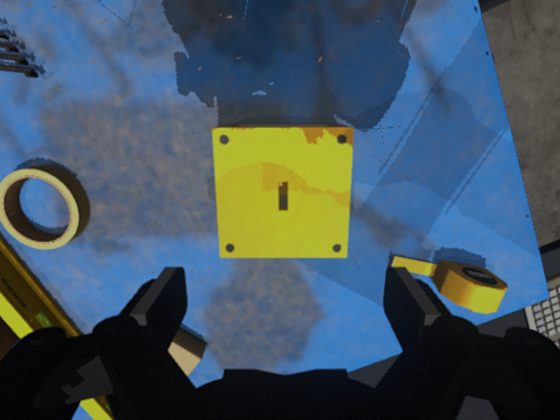

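View pics/ws.png

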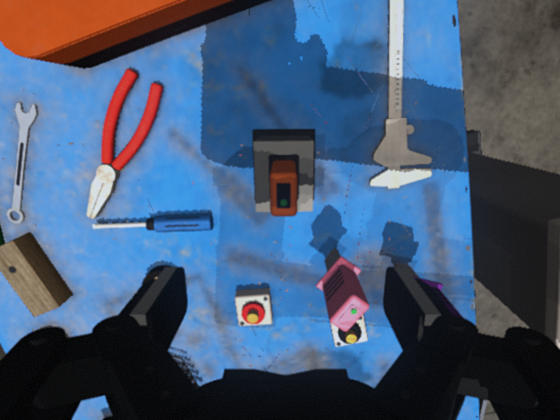

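```bash
cat >> h.py <<'E'
def ortho(p,im,cx,cy,z,half,res=0.0005):
    # rectified: col -> -y, row -> -x (like the top view)
    n=int(2*half/res); xs=cx+half-(np.arange(n)+.5)*res; ys=cy+half-(np.arange(n)+.5)*res
    Y,X=np.meshgrid(ys,xs); P=np.stack([X,Y,np.full_like(X,z)],-1)@np.array(p["R"]).T+np.array(p["t"])
    x=P[...,:2]/P[...,2:]; x=x*(1+p["k1"]*(x**2).sum(-1,keepdims=True))
    return cv2.remap(im,(x[...,0]*p["fx"]+p["cx"]).astype(np.float32),(x[...,1]*p["fy"]+p["cy"]).astype(np.float32),cv2.INTER_LINEAR)
E
python3 - <<'E'
from h import *
p,im=load("wg"); o=ortho(p,im,.532,.2,.09,.1)
q,im2=load("ws"); s=ortho(q,im2,.515,-.324,.08,.1); t=ortho(q,im2,.515,-.324,.16,.1)
cv2.imwrite("pics/og.png",o[:,:,::-1]);
cv2.imwrite("pics/os.png",cv2.hconcat([s,t])[:,:,::-1])
hsv=cv2.cvtColor(o,cv2.COLOR_RGB2HSV)
m=((hsv[...,0]>20)&(hsv[...,0]<35)&(hsv[...,1]>150)).astype(np.uint8)
m=cv2.morphologyEx(m,cv2.MORPH_OPEN,np.ones((5,5)))
c=max(cv2.findContours(m,0,2)[0],key=cv2.contourArea); R=cv2.minAreaRect(c); print(R, .632-R[0][1]*.0005, .3-R[0][0]*.0005)
d=((o.max(-1)<130)).astype(np.uint8); d[:150]=0;d[250:]=0;d[:,:150]=0;d[:,250:]=0
c=max(cv2.findContours(d,0,2)[0],key=cv2.contourArea); R=cv2.minAreaRect(c); print(R, .632-R[0][1]*.0005, .3-R[0][0]*.0005)
E
```

```text
((196.02256774902344, 194.94915771484375), (240.39474487304688, 239.50445556640625), 23.91624641418457) 0.5345254211425782 0.20198871612548827
((195.22970581054688, 194.60296630859375), (51.69837188720703, 15.827317237854004), 24.145544052124023) 0.5346985168457031 0.20238514709472655
```

View pics/og.png

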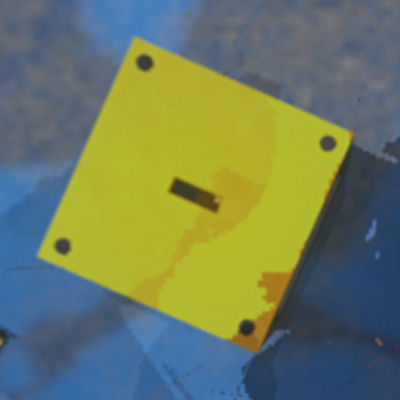

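View pics/os.png

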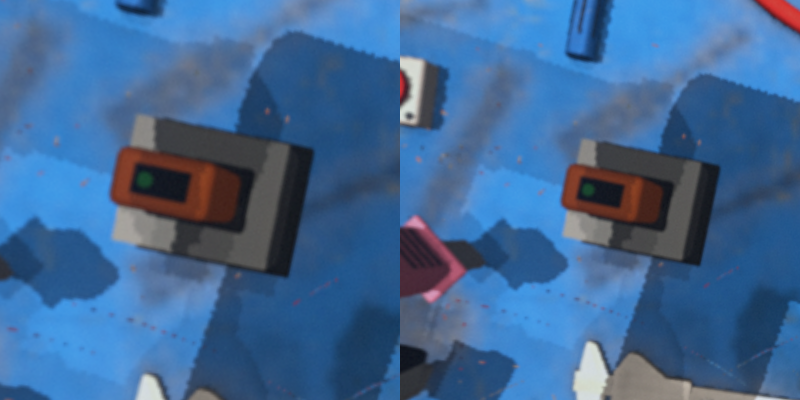

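```bash
python3 - <<'E'
from h import *
q,im2=load("ws"); s=ortho(q,im2,.515,-.324,.08,.06,.0003)
t=ortho(q,im2,.515,-.324,.16,.04,.0002)
cv2.imwrite("pics/os2.png",cv2.hconcat([s,t])[:,:,::-1])
E
```

```text
(no output)
```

View pics/os2.png

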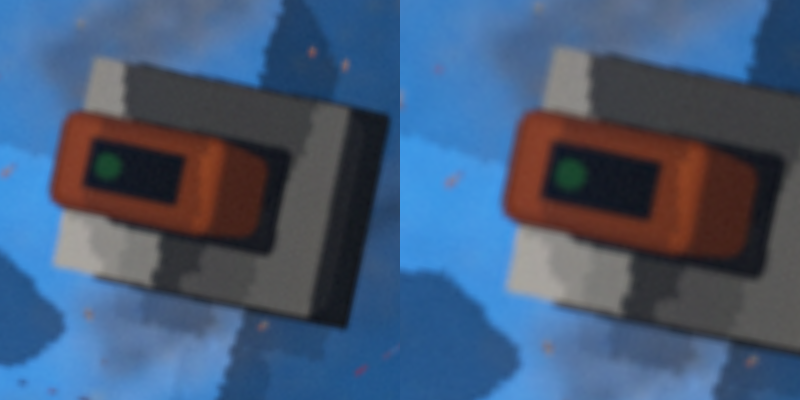

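```bash
python3 - <<'E'
from h import *
yaw=np.radians(78.9); rot=[-np.pi/2,0,yaw]
r.move_straight([0.5186,-0.3248,0.18],rot)
r.move_straight([0.5186,-0.3248,0.106],vel=0.1)
print(telemetry.get_time(),telemetry.get_force())
print(eoat.move_gripper(0.02,force=80)); r.sleep(.1)
print(telemetry.get_time(),telemetry.get_force(),telemetry.get_finger_gap(),telemetry.get_ee_pos())
r.move_straight([0.5186,-0.3248,0.27],vel=0.15)
print(telemetry.get_time(),telemetry.get_force(),telemetry.get_finger_gap(),telemetry.get_ee_pos())
p,im=snap("wrist","wl"); snap("side","sl")
q,im2=load("ws"); a=ortho(q,im2,.6,-.131,.04,.04,.0002)
cam=camera_params("top"); b=ortho(cam,cv2.imread("pics/top0.png")[:,:,::-1].copy(),.478,-.071,.04,.04,.0002)
cv2.imwrite("pics/opins.png",cv2.hconcat([a,b])[:,:,::-1])
E
```

```text
7.7583 [0.31675988 0.55991556 1.31398811]
False
8.45 [-0.36938109  0.19072994  1.79080398] 0.023342506410619034 [ 0.51876769 -0.32488079  0.1062916 ]
9.6917 [-0.34388832  0.0654554  -1.7997256 ] 0.023634695738832916 [ 0.5182224  -0.3244901   0.26877387]
```

View pics/opins.png

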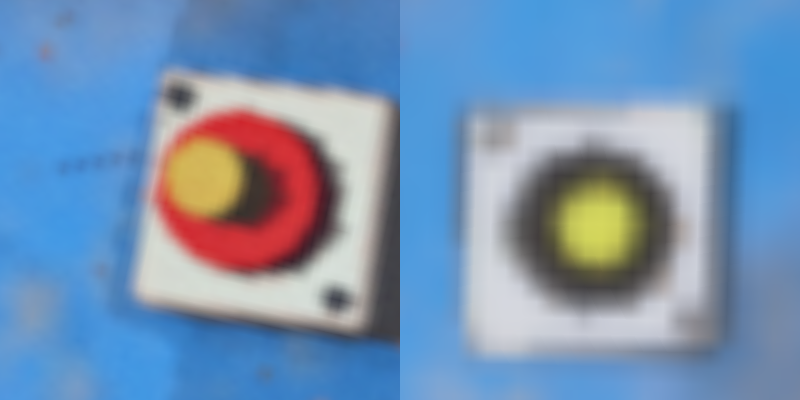

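View pics/wl.png

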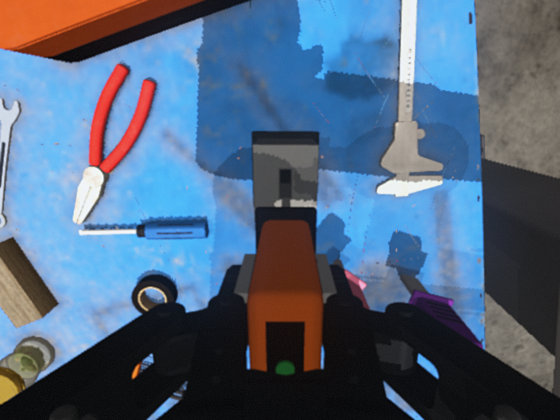

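View pics/sl.png

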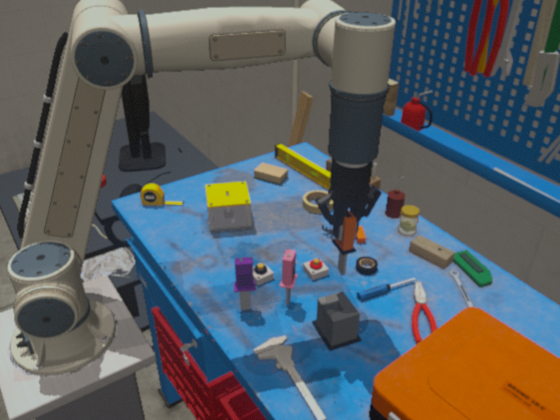

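```bash
cat >> h.py <<'E'
def press(x,y,zstart,zmin,fth,step=0.0015):
    f0=telemetry.get_force()[2]; z=zstart
    while z>zmin:
        z-=step; r.move_straight([x,y,z],vel=0.02); f=telemetry.get_force()[2]-f0
        if f>fth: break
    r.sleep(0.25)
    print("press",x,y,round(z,4),telemetry.get_ee_pos(),telemetry.get_force()-np.array([0,0,f0]),telemetry.get_finger_gap(),telemetry.get_time())
    return z
E
python3 - <<'E'
from h import *
rot=[-np.pi/2,0,np.radians(66)]
r.move_straight([.6038,-.1314,.25],rot,vel=.2)
r.move_straight([.6038,-.1314,.142],vel=.15); r.sleep(.1)
press(.6038,-.1314,.142,.128,2.4)
snap("side","sr"); snap("top","tr")
E
python3 -c "
import cv2
a=cv2.imread('pics/sr.png')[180:330,230:400];b=cv2.imread('pics/tr.png')[150:290,270:410]
cv2.imwrite('pics/r2.png',cv2.hconcat([cv2.resize(a,(400,400)),cv2.resize(b,(400,400))]))"
```

```text
press 0.6038 -0.1314 0.13 [ 0.60397572 -0.13145198  0.13014963] [1.43971857 0.51130859 3.50195159] 0.022942068110709462 14.2167
```

View pics/r2.png

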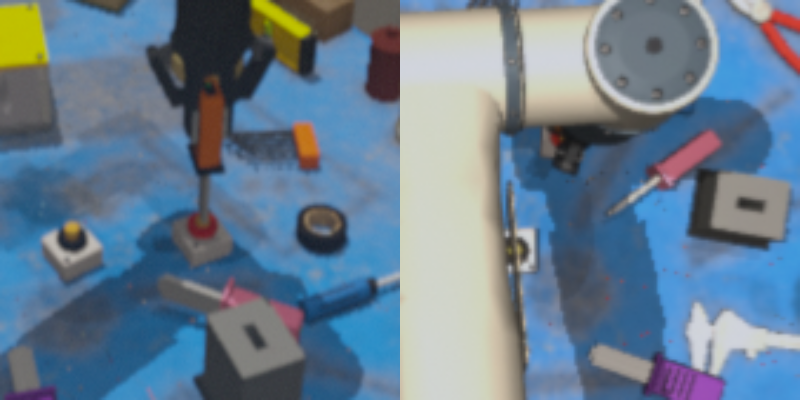

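View pics/sr.png

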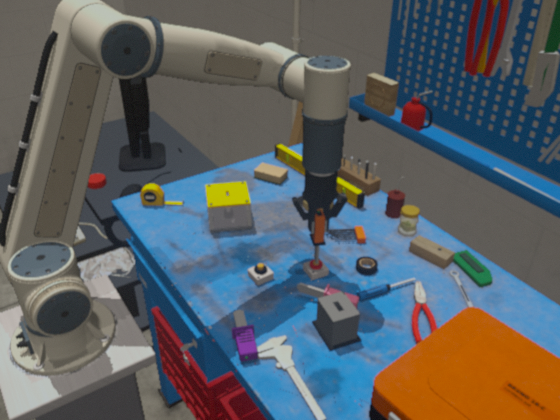

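View pics/tr.png

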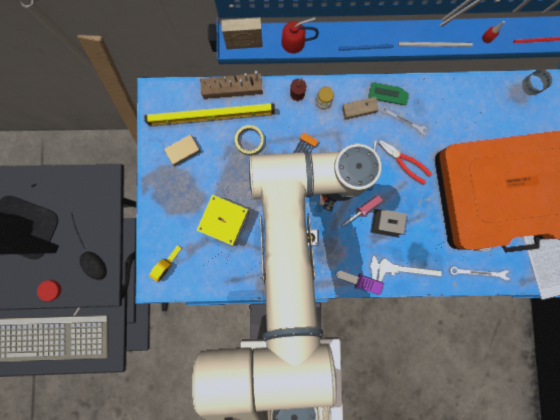

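```bash
python3 - <<'E'
from h import *
r.move_straight([.6038,-.1314,.19],vel=.15)
r.move_straight([.4765,-.0690,.19],vel=.25)
r.move_straight([.4765,-.0690,.141],vel=.12); r.sleep(.1)
press(.4765,-.0690,.141,.128,2.6)
snap("side","sb")
E
python3 -c "
import cv2
a=cv2.imread('pics/sb.png')[180:330,180:330]
cv2.imwrite('pics/b2.png',cv2.resize(a,(600,600)))"
```

```text
press 0.4765 -0.069 0.132 [ 0.47669542 -0.06902968  0.13214739] [0.35698772 0.07127044 3.34083731] 0.023203220726374575 17.9917
```

View pics/b2.png

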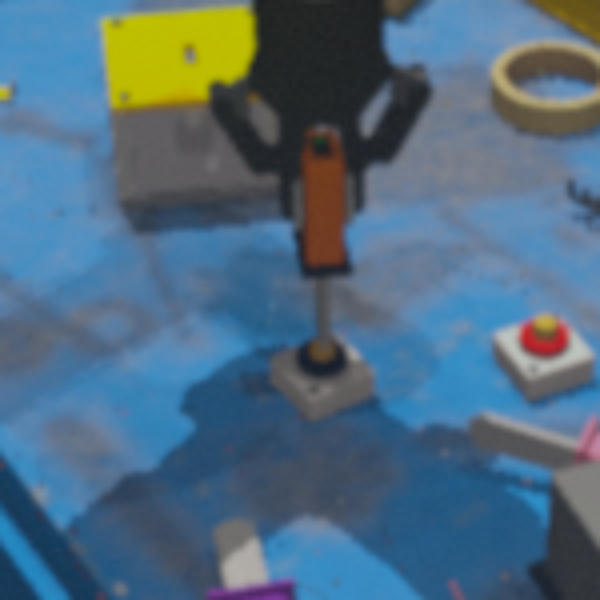

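```bash
python3 - <<'E'
from h import *
r.move_straight([.4765,-.0690,.22],vel=.15)
r.move_straight([.5346,.2022,.22],vel=.25)
r.move_straight([.5346,.2022,.193],vel=.1); r.sleep(.2)
print(telemetry.get_time(),telemetry.get_ee_pos(),telemetry.get_eef_rot(),telemetry.get_force())
p,im=snap("side","sg"); snap("wrist","wgs")
print("tip px",proj(p,[.5346,.2022,.0965]),"slot px",proj(p,[.5346,.2022,.09]))
a=im[170:240,190:290]
cv2.imwrite("pics/sg2.png",cv2.resize(a,(800,560),interpolation=cv2.INTER_CUBIC)[:,:,::-1])
E
```

```text
20.65 [0.5350143  0.20225576 0.19392207] [-1.57181414e+00 -1.24574635e-03  1.15179958e+00] [-0.28735416 -0.48302598 -1.76004954]
tip px [226.93607465 191.22857681] slot px [227.04335443 193.16122142]
```

View pics/sg2.png

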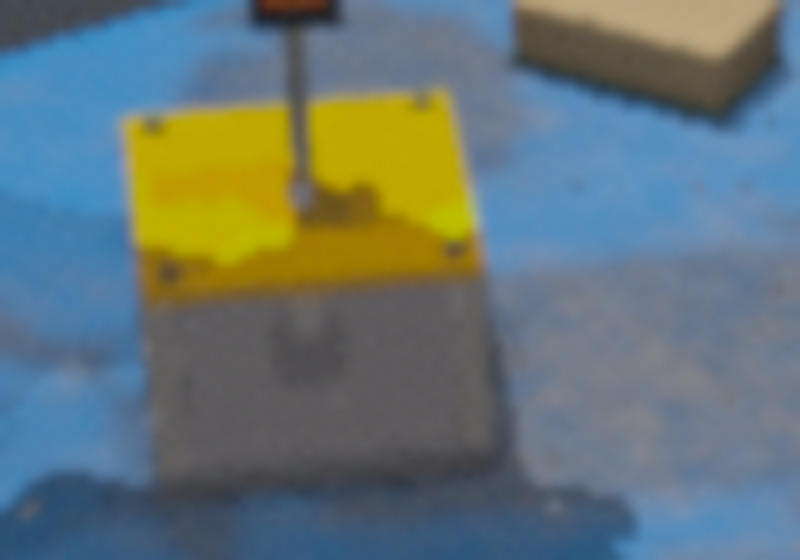

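View pics/wgs.png

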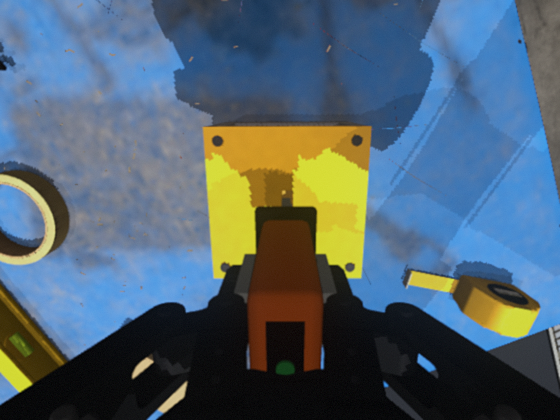

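```bash
python3 - <<'E'
from h import *
p,im=load("wgs")
import numpy as np
a=cv2.resize(im[120:300,190:390],(800,720),interpolation=cv2.INTER_CUBIC)[0:600]
for z,c in ((.0935+.0-0,None),):
    pass
# predicted guard-of-probe corners (pose of probe from TCP), tip at TCP-.0965
T=np.array([.535,.20225]); zt=.1939-.0965; y=np.radians(66); ax=np.array([np.sin(y),-np.cos(y)]); ay=np.array([np.cos(y),np.sin(y)])
def w(a,b,z): return np.r_[T+a*ax+b*ay,z]
for n,X in {"fg+":w(.016,-.025,zt+.075),"fg-":w(-.016,-.025,zt+.075),"fg+f":w(.016,.025,zt+.075),"fg-f":w(-.016,.025,zt+.075),"h+":w(.012,-.02,zt+.15),"h-":w(-.012,-.02,zt+.15),"bl+":w(.003,-.012,zt+.01),"bl-":w(-.003,-.012,zt+.01)}.items(): print(n,proj(p,X))
S=np.array([.5346,.2022])
for a_,b_ in ((.004,.013),(-.004,.013),(.004,-.013),(-.004,-.013)): print("slot",proj(p,np.r_[S+a_*ax+b_*ay,.09]))
cv2.imwrite("pics/wgs2.png",a[:,:,::-1])
s,i0=camera_params("side"),cv2.imread("pics/side0.png")
cv2.imwrite("pics/s0z.png",cv2.resize(i0[170:240,190:290],(800,560),interpolation=cv2.INTER_CUBIC))
E
```

```text
fg+ [255.277351   206.14361156]
fg- [318.27530097 206.10392924]
fg+f [257.70263668 293.15922033]
fg-f [315.70903303 293.13214865]
h+ [247.95818226 292.02095106]
h- [327.86383176 291.97911631]
bl+ [282.06811107 198.0019661 ]
bl- [290.60258065 197.99644146]
slot [281.52284541 223.21810558]
slot [291.86565469 223.21191984]
slot [281.39337586 190.49901593]
slot [292.04115399 190.49200065]
```

View pics/wgs2.png

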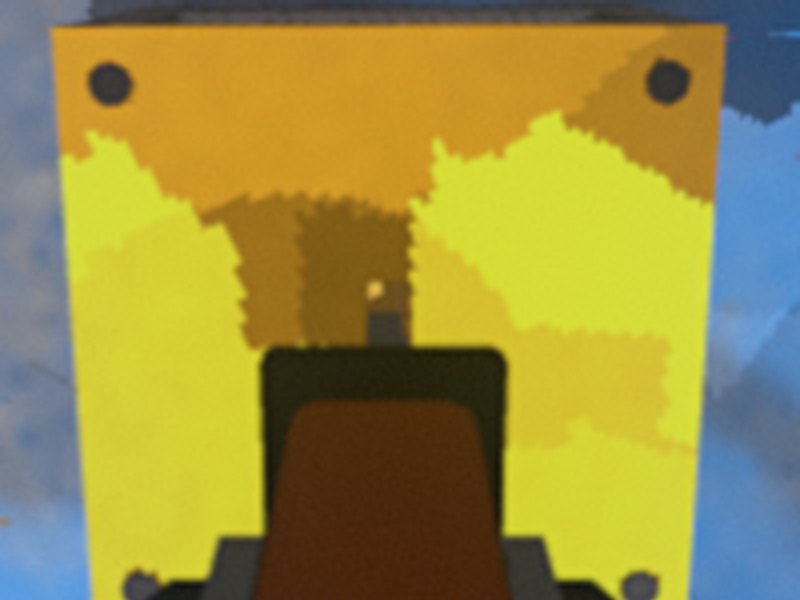

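View pics/s0z.png

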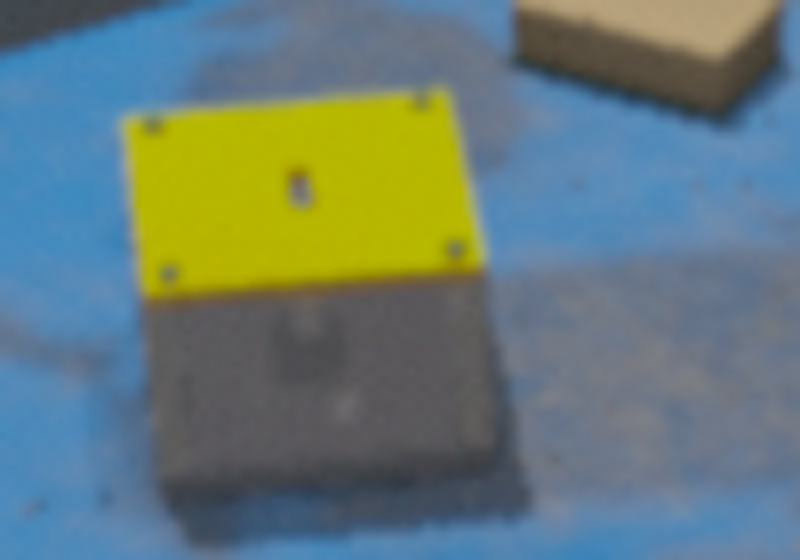

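```bash
python3 - <<'E'
from h import *
x,y=.5341,.2024
r.move_straight([x,y,.193],vel=.05); r.sleep(.15)
f0=np.array(telemetry.get_force()); z=.193
print(telemetry.get_ee_pos(),f0)
while z>.151:
    z-=.003; r.move_straight([x,y,z],vel=.04); f=np.array(telemetry.get_force())-f0
    print(round(z,4),np.round(f,2),np.round(telemetry.get_ee_pos(),4))
    if f[2]>5 or np.hypot(*f[:2])>8: print("stop");break
print(telemetry.get_time())
snap("side","si")
E
```

```text
[0.5340938  0.20242408 0.1929941 ] [ 0.15931657 -0.74682097 -2.16067451]
0.19 [-0.28  0.45  0.59] [0.5339 0.2023 0.1896]
0.187 [-0.38  0.42  0.79] [0.5339 0.2023 0.1867]
0.184 [0.41 1.64 0.99] [0.534  0.2023 0.1837]
0.181 [0.56 1.4  0.37] [0.534  0.2023 0.1807]
0.178 [0.55 1.14 1.95] [0.534  0.2023 0.1777]
0.175 [-0.13  0.45  1.45] [0.534  0.2024 0.1747]
0.172 [-1.21  1.06  0.91] [0.534  0.2023 0.1717]
0.169 [0.17 0.96 0.53] [0.534  0.2024 0.1687]
0.166 [0.32 1.35 0.97] [0.534  0.2024 0.1657]
0.163 [-0.14  0.91  0.79] [0.534  0.2024 0.1627]
0.16 [0.32 0.29 1.46] [0.534  0.2024 0.1597]
0.157 [0.1  1.2  0.69] [0.534  0.2023 0.1568]
0.154 [0.28 0.43 1.99] [0.534  0.2024 0.1537]
0.151 [-0.46  0.65  1.02] [0.5339 0.2023 0.1507]
24.65
```

```bash
python3 - <<'E'
from h import *
x,y=.5341,.2024
f0=np.array([.16,-.75,-2.16+1.0]); z=.151
while z>.1376:
    z-=.0015; r.move_straight([x,y,z],vel=.03); r.sleep(.05); f=np.array(telemetry.get_force())-f0
    print(round(z,4),np.round(f,2),np.round(telemetry.get_ee_pos(),4))
    if f[2]>9.5: print("stop");break
r.sleep(.4)
F=np.mean([telemetry.get_force() for _ in range(10)],0)-f0
print(telemetry.get_time(),F,telemetry.get_ee_pos(),telemetry.get_finger_gap())
p,im=snap("side","sf"); snap("wrist","wf"); snap("top","tf")
for l in ["probe","tape_measure","hex_keys","insul_tape","contact_top"]:
    print(l,[(round(d["confidence"],2),np.round(d["centre"],4).tolist()) for d in finder.place_of("side",l)])
cv2.imwrite("pics/sf2.png",cv2.resize(im[120:260,160:360],(800,560),interpolation=cv2.INTER_CUBIC)[:,:,::-1])
E
```

```text
0.1495 [-0.73  1.12  0.56] [0.5341 0.2024 0.1495]
0.148 [-0.21  0.87 -0.81] [0.5341 0.2024 0.1479]
0.1465 [-0.16  0.83 -0.45] [0.5341 0.2024 0.1465]
0.145 [-1.07  1.34  2.9 ] [0.5343 0.2024 0.1454]
0.1435 [-0.94  1.05  3.31] [0.5343 0.2024 0.1437]
0.142 [-1.26  0.92  4.05] [0.5343 0.2024 0.1422]
0.1405 [-0.49  0.45  5.26] [0.5343 0.2025 0.1406]
0.139 [-0.7   0.73  5.64] [0.5342 0.2025 0.1392]
0.1375 [-0.32  0.01  6.81] [0.5343 0.2025 0.1378]
27.8 [-1.42259441  1.02409221  7.15824794] [0.5342845  0.20243024 0.13787149] 0.02321832327374955
probe [(0.92, [0.3609, -0.1615, 0.0097]), (0.73, [0.5154, -0.1784, 0.0273]), (0.48, [0.4778, -0.0662, 0.0442])]
tape_measure [(0.88, [0.401, 0.3908, -0.0033])]
hex_keys [(0.55, [0.7567, -0.0531, 0.0])]
insul_tape [(0.52, [0.7227, -0.1905, -0.0053])]
contact_top []
```

View pics/sf2.png

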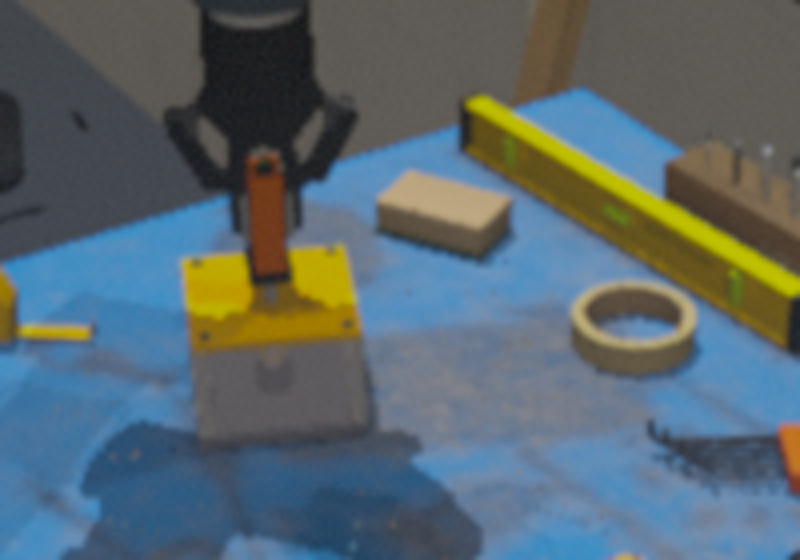

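View pics/wf.png

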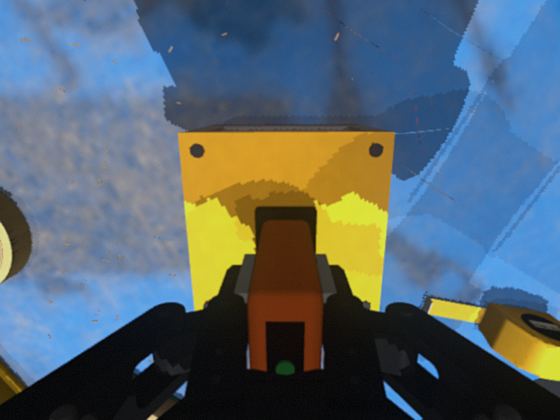

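```bash
python3 - <<'E'
from h import *
r.finish_job(); 
try: print(telemetry.get_time(),telemetry.get_ee_pos(),telemetry.get_force())
except Exception as e: print(e)
E
```

```text
the job is handed in; nothing more can be done
the job is handed in; nothing more can be done
```

I handed the job in at about 28 s of robot time. The probe was in the guard's slot, gripped by its handle, with the contact held down. The robot reports no verdict, so the results below are from my own readings.

- **Pins:** I lifted the orange probe from its stand and pressed the red-collar pin with about 3.5 N, then the black-collar pin with about 3.3 N. Both forces match the pin springs pressed 4–5 mm.
- **Slot:** the blade went through the cover without catching; side forces stayed under about 2 N. The forces rose as expected once the blade met the contact.
- **Last check:** the push was about 7.2 N, and the hand had moved about 8.6 mm past first contact. Both put the contact roughly 8.5 mm down, against the 5.5 mm needed. The finger gap was steady at 23 mm, and the last wrist picture showed no slip in the grip.
- **Loose tools:** the side camera put the tape measure, hex keys and insulating tape within about 5 mm of their starting places, which is within the detector's accuracy.

**Failed or disagreed:**
- **Decoys fell over:** the pink and purple look-alikes were upright just after I lifted the probe and lying down when I looked again at the red pin. I don't know why. The arm's path was well clear of them, so they may have toppled on their own, but I can't rule out a touch. They aren't among the judged tools, and both lay clear of the work.
- **Detector misses:** in the last picture the network did not find the contact or the held probe. Depth, position and uprightness therefore rest on force, arm pose and my reading of the pictures.
- **Camera offset:** the top camera read about 3–4 mm off from the wrist camera, so I used the wrist camera for the stand and the slot. The black pin came from the top camera, corrected by that offset.

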